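Stand the fallen ball display back up

TASK

The display cube with the ball in it has fallen onto its side. Without gripping or lifting it, push against the upper part of its lid (above the button) to tip it back upright onto its wooden base, on the spot rather than shoving it along the shelf; only then press the button in the lid all the way down. Leave the bails, the ring gauge and the whistle where they are, and finish clear of everything.

Things in the scene. Friction and masses are not known exactly. Their poses are not given: they have to be found in the camera images.
- display: Ball display, about 0.6 kg, loose, 108 mm from base to lid: wooden base plate 104 x 104 x 22 mm, clear walls 88 x 88 mm outside with a 72 mm red ball fixed inside, black lid plate 104 x 104 x 8 mm, fixed on. Origin: centre of the base's underside. x axis: from base to lid; level at the start, lid towards the robot within 45 degrees, up when standing. z axis: up at the start.
- lid_edge (a point): Middle of the lid's outer-face edge that is uppermost at the start: 108 mm from the base's underside, 104 mm above the shelf. Pushed within some 25 mm of this edge the display tips about its heel, passes its balance point at about 40 degrees (centre of mass about 45 mm from the base's underside) and drops onto its base by itself; pushed low it slides.
- heel (a point): Middle of the base plate's edge that rests on the shelf at the start, 52 mm below the display's origin along its own z: the edge about which the display tips upright. It stays on the shelf (height 0) throughout. Upright, the base covers the 104 mm beyond this edge.
- catch_top (a point): Centre of the outer face of the lid's round steel button (26 mm across), in the middle of the lid: 118 mm from the base's underside when out, 112 mm when fully pressed. It stands 10 mm proud of the lid when out, 4 mm when in.
- catch (a joint): Travel of the lid button into the lid: 0 out (as at the start) to 0.006 m fully in. It takes about 3 N to move and stays where it is left; no spring.
- bails: Bystander, loose: wooden block 60 x 150 x 20 mm with three upright varnished bails, 133 mm high in all. Origin: centre of the underside. Beyond the display.
- gauge: Bystander, loose: aluminium ring gauge lying flat, 94 mm outside, 73 mm inside, 14 mm thick. Origin: centre of the underside. To one side of the display.
- whistle: Bystander, loose: blue plastic whistle, about 48 x 20 x 22 mm. Origin: underside, below the round barrel. To the other side of the display.
There are look-alikes about, which are no part of the job. Of the things that look like the display, the largest one is meant.

How it is judged:
On the way, in this order (a step that is already met when the one before it is completed fails the run):
1. the display stands upright on its base, button still out (angle between display's own x axis and vertical below 0.09 rad and height (world z) of display below 0.01 m), for 0.3 s.
2. the lid button is pressed all the way in (value of joint catch above 0.0045 m), for 0.1 s.
At the end, for the whole second after the job is handed in: The display stands at rest upright on its base (within 5 degrees), its button is in by at least 4.5 of 6 mm, its heel edge is within 50 mm of where it was at the start, and bails, gauge and whistle are within 20 mm of where they were (all of step 1 and value of joint catch above 0.0045 m and distance of heel from where it was at the start of the episode below 0.05 m and linear speed of display below 0.02 m/s and distance of each of bails, gauge, whistle from where it was at the start of the episode below 0.02 m); the robot touches nothing.
It fails at once if the display is lifted or carried (its heel edge leaves the shelf by more than 25 mm) (height (world z) of heel above 0.025 m).
It fails at once if the button is pressed in while the display is not upright (value of joint catch above 0.003 m and angle between display's own x axis and vertical above 0.35 rad).
It fails at once if a bystander is disturbed (moved more than 20 mm) (distance of any of bails, gauge, whistle from where it was at the start of the episode above 0.02 m).
It also fails if it takes over 43 s, if anything falls off the work surface, if the arm or the gripper's body presses on something with over 40 N, if the wrist force passes 120 N, or if a joint passes its speed limit or range.

ROBOT

A 7-joint arm with a two-finger parallel gripper is mounted at the origin on the work surface. World frame = base frame: x ahead of the robot, y to its left, z up, the work surface at z = 0. Lengths are in m, angles in rad, forces in N, time in s.
With the tool pointing down it reaches from about 0.425 to 0.825 m from the base axis. Payload 3.6 kg.
Tool frame: the origin (TCP) lies at the very end of the fingers, on their centre line; the grasp point (between the pads) lies 19 mm behind it; z points along the fingers, y is the line along which they close (so a half turn about z gives the same grasp; the last joint's range is limited). The gripper opens to 93 mm and grips with 3 to 60 N. Pads are 15 mm wide; open, the fingers measure 128 mm over their backs; the gripper's body (75 mm by 188 mm) begins 65 mm behind the grasp point.
Start: joints at [1.278, 0.615, -0.013, 1.423, 0.008, 1.103, -0.04], TCP at [0.171, -0.627, 0.198] pointing down, gripper open.
Joint ranges: [-3.12, 3.12], [-0.3, 2.06], [-1.34, 1.32], [0.26, 2.42], [-1.36, 4.5], [0.01, 1.98], [-2.84, 2.84]. Speed limits (rad/s): [2.79, 2.79, 3.14, 3.14, 3.14, 3.14, 3.14].

INTERFACE

Orientations are given as a rotation vector (axis times angle).
In Python, from cell import manip gives the robot as it stands. The module is installed in compiled form; this text tells all that it offers. Calls block until the motion is done:
- manip.move_to(position, orientation): joint-space move of the TCP to a pose.
- manip.move_l(position, ori=None, rate=0.15): straight line of the TCP; ori=None keeps the orientation; rate is the mean speed in m/s.
- manip.move_j(angles): joint-space move.
- manip.open_gripper() and manip.close_gripper(): open the fingers fully, or close them until they stop; the grip force is fixed at half the most.
- manip.hold(seconds).
- manip.ik(position, orientation): joint angles nearest the present ones, or None.
- manip.get_obs(): the state.
- manip.read_camera(name): name is "scene" or "top" or "wrist"; returns (picture, depth): 420x560x3 uint8, red, green, blue; 420x560 float32, m along the optical axis (not along the pixel's ray), 0 where there is no reading.
- manip.calibration(name): a dict with "K" (3x3 intrinsics, pixels), "k1" (the pictures are not rectified: a ray, as slopes to the right and down, at radius r is drawn at 1 + k1 r^2 times it, then the intrinsics apply), "position" and "attitude" of the camera in the world; the wrist camera has in their place "mount" (4x4, takes a point from camera to tool coordinates, whose origin is the TCP and whose axes are the flange's). Camera axes: x right, y down, z forward; pixel columns grow to the right and rows downward; lengths in m; the calibration is good to about 2 mm. A picture is of the moment at which its call begins: read the wrist's pose just before it. calibration takes no time and is no camera call.
A pose or a line that the arm cannot do raises manip.PlanningError and nothing moves.
- manip.close_job(): hands the job in; it is judged then, once.
The state is a dict: "t": time; "joints": joint angles; "qvel": joint speeds; "tau": joint torques, N m; "tcp_pos": TCP position; "tcp_rot": TCP orientation; "wrist_force": force on the tool from outside, world axes, zero at the start; "torque": the same for the moment, N m; "width": finger opening in m; "finger_force": force on a finger pad.
Only numpy, scipy, OpenCV 4.12 (cv2) and the standard library are available. Lean on these libraries where they do the work, as an engineer would, in place of code of your own. Each camera call takes 0.05 s, during which the arm holds its last target. There are 200 camera calls.

## Working session

There is one attempt and no reset: what is moved stays moved. The work goes in short steps, each a Python script; the robot and the scene stay as the last script left them, time stands still between calls to the robot, and variables do not carry over. Pictures are saved under pics/ and viewed, at most 10 in all, crops included, and the job is handed in when it is done.

```bash
mkdir -p pics; cat > h.py <<'E'
import numpy as np, cv2
from scipy.spatial.transform import Rotation as R
from cell import manip
def snap(n,f):
    o=manip.get_obs(); im,d=manip.read_camera(n); cv2.imwrite(f'pics/{f}.png',im[:,:,::-1]); np.savez(f'pics/{f}.npz',im=im,d=d,p=o['tcp_pos'],r=o['tcp_rot']); return im,d
def rot(a):
    a=np.array(a,float)
    return a if a.shape==(3,3) else (R.from_rotvec(a).as_matrix() if a.size==3 else R.from_quat(a).as_matrix())
def rays(n,uv,tp=None,tr=None):
    c=manip.calibration(n); k1=c['k1']
    s=cv2.undistortPoints(np.array(uv,float).reshape(-1,1,2),np.array(c['K'],float),np.array([k1,0,0,0.]))[:,0]
    d=np.c_[s,np.ones(len(s))]
    if n=='wrist':
        M=np.array(c['mount']); T=rot(tr)
        return np.array(tp)+T@M[:3,3], d@(T@M[:3,:3]).T
    return np.array(c['position']), d@rot(c['attitude']).T
def onplane(n,uv,z,**k):
    o,d=rays(n,uv,**k); return o+d*((z-o[2])/d[:,2])[:,None]
def depthpts(n,uv,dep,**k):
    o,d=rays(n,uv,**k); return o+d*np.array(dep)[:,None]
E
python3 - <<'E'
from h import *
for n in('scene','top'):
    snap(n,n+'0'); print(manip.calibration(n))
print(manip.calibration('wrist')); print(manip.get_obs())
E
```

```text
{'K': array([[419.00224476,   0.        , 277.26264106],
       [  0.        , 419.00224476, 203.05403519],
       [  0.        ,   0.        ,   1.        ]]), 'k1': 0.042590954557900025, 'position': array([ 1.04012642, -0.58673778,  0.6246854 ]), 'attitude': array([-2.07925237, -0.70065508,  0.37471925])}
{'K': array([[476.78722442,   0.        , 273.70519336],
       [  0.        , 476.78722442, 210.26137051],
       [  0.        ,   0.        ,   1.        ]]), 'k1': -0.026958095761654685, 'position': array([ 0.38631003, -0.00749308,  1.31178849]), 'attitude': array([-2.12162752,  2.12453193, -0.16124534])}
{'K': array([[314.64519026,   0.        , 280.19385174],
       [  0.        , 314.64519026, 211.47311055],
       [  0.        ,   0.        ,   1.        ]]), 'k1': -0.01683602630975691, 'mount': array([[-1.07392807e-04, -9.66620921e-01, -2.56210820e-01,
         7.14387157e-02],
       [ 9.99999822e-01, -2.54143742e-04,  5.39664448e-04,
        -2.08949730e-04],
       [-5.86765322e-04, -2.56210717e-01,  9.66620776e-01,
        -1.86790029e-01],
       [ 0.00000000e+00,  0.00000000e+00,  0.00000000e+00,
         1.00000000e+00]])}
{'t': 0.1, 'joints': array([ 1.2784789 ,  0.61581946, -0.01260826,  1.42470795,  0.00812475,
        1.10338598, -0.04039764]), 'qvel': array([-0.0011956 , -0.00206888,  0.00011622, -0.00275173, -0.00138527,
        0.00174374, -0.00073454]), 'tau': array([ 6.77300504e-04, -4.60042083e+01,  2.09754654e-01, -1.66244262e+01,
       -6.12380938e-02,  1.69145444e-02,  9.55274754e-05]), 'tcp_pos': array([ 0.17055784, -0.62645377,  0.19650923]), 'tcp_rot': array([-3.11164822e+00, -4.16131757e-01,  5.56028847e-04]), 'wrist_force': array([ 0.29427585,  0.60133463, -0.24560708]), 'torque': array([ 0.00962527, -0.02313639,  0.01051318]), 'finger_force': 0.0, 'width': 0.09303252257908565}
```

View pics/scene0.png

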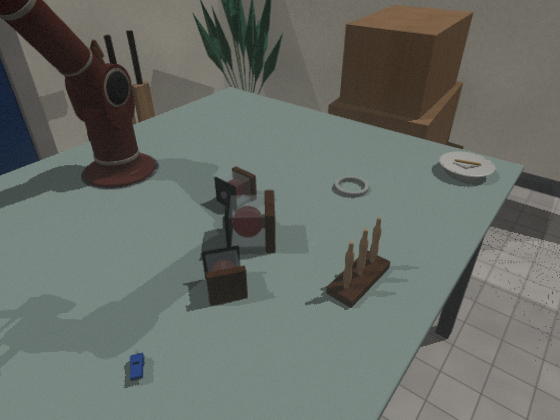

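View pics/top0.png

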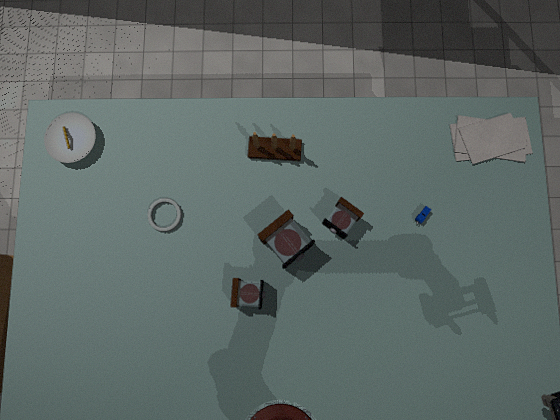

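Scene: three look-alikes. Top view: A (287,240), the largest; B (343,217), small, tilted, close to A's right; C (250,293), small. The bails are at (275,148), the gauge at (165,214) and the whistle at (423,214). By the description I choose A, with its lid at lower right (300,252). Next I check it in a close crop and measure.

```bash
python3 - <<'E'
from h import *
a=cv2.imread('pics/top0.png')[180:320,215:375]; b=cv2.imread('pics/scene0.png')[155:310,190:290]
a=cv2.resize(a,None,fx=3,fy=3,interpolation=cv2.INTER_CUBIC); b=cv2.resize(b,None,fx=3,fy=3,interpolation=cv2.INTER_CUBIC)
c=np.zeros((470,790,3),np.uint8); c[:420,:480]=a; c[:465,485:785]=b
cv2.imwrite('pics/crop0.png',c)
# depth map based heights around A in top
z=np.load('pics/top0.npz'); d=z['d']
uu,vv=np.meshgrid(np.arange(215,375),np.arange(180,320)); uv=np.c_[uu.ravel(),vv.ravel()]
P=depthpts('top',uv,d[vv,uu].ravel()); 
m=(P[:,2]>.09)&(P[:,2]<.13); print(m.sum(),P[m].min(0),P[m].max(0))
Z=P[:,2].reshape(uu.shape)
n,l,s,ce=cv2.connectedComponentsWithStats((Z>.03).astype(np.uint8))
for i in range(1,n):
    if s[i,4]>40:
        q=P[(l.ravel()==i)]; print(i,s[i],ce[i]+[215,180],np.median(q[:,2]),np.percentile(q[:,2],98))
for dark,lo in ((1,.08),):
  im=z['im'][vv,uu].reshape(-1,3).astype(int)
  black=(im.max(1)<45)&(P[:,2]>.085); wood=(im[:,0]-im[:,2]>30)&(im[:,0]-im[:,1]<60)&(P[:,2]>.085)
  for nm,k in(('black',black),('wood',wood)):
    r=cv2.minAreaRect(uv[k].astype(np.float32)); bx=cv2.boxPoints(r); print(nm,k.sum(),np.median(P[k,2]),r); print(onplane('top',bx,.104).round(3))
E
```

```text
1521 [ 0.45243319 -0.08616875  0.09008111] [0.59578077 0.05916357 0.11058101]
12 [108  17  41  41 847] [342.5596222 217.459268 ] 0.06963570436010769 0.0786718160540524
14 [  42   30   58   59 1655] [285.51722054 238.98670695] 0.0964499948237234 0.10694189010567526
54 [ 15  98  35  32 849] [246.46407538 293.34746761] 0.0697761021331349 0.07745957317151765
black 222 0.1027456003849807 ((295.9244689941406, 239.3019561767578), (56.21194839477539, 130.00186157226562), 51.08852767944336)
[[ 0.472  0.133  0.104]
 [ 0.683 -0.127  0.104]
 [ 0.568 -0.215  0.104]
 [ 0.363  0.043  0.104]]
wood 257 0.10360457712497118 ((304.39678955078125, 215.66836547851562), (21.790098190307617, 99.7286376953125), 70.1678695678711)
[[ 0.564  0.067  0.104]
 [ 0.652 -0.175  0.104]
 [ 0.598 -0.192  0.104]
 [ 0.511  0.048  0.104]]
```

View pics/crop0.png

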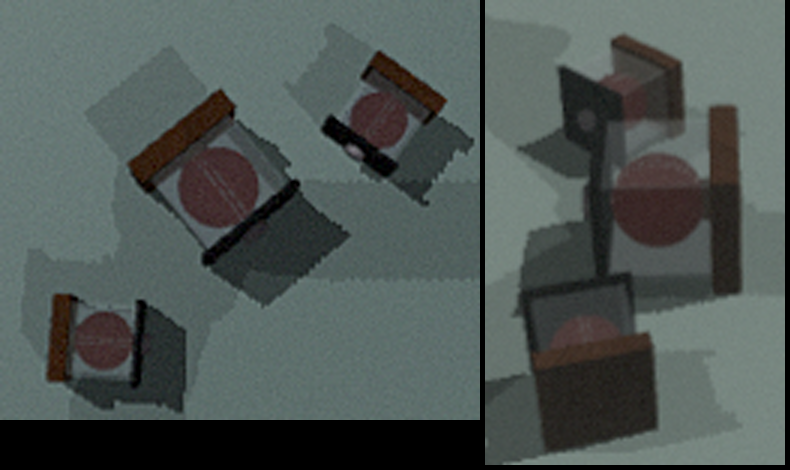

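The crop confirms A is the largest by a clear margin (about 58 px across versus 41 and 35). Its wooden base is at upper left and its lid at lower right. Now I measure A precisely within its own blob and triangulate with the scene view.

```bash
python3 - <<'E'
from h import *
z=np.load('pics/top0.npz'); d=z['d']; im=z['im'].astype(int)
uu,vv=np.meshgrid(np.arange(250,325),np.arange(200,280)); uv=np.c_[uu.ravel(),vv.ravel()]
P=depthpts('top',uv,d[vv,uu].ravel()); c=im[vv,uu].reshape(-1,3)
hi=(P[:,2]>.09)&(P[:,2]<.115)
for nm,k in(('black',hi&(c.max(1)<50)),('wood',hi&(c[:,0]-c[:,2]>25)&(uv@[1,1.25]<565))):
    mk=k.reshape(uu.shape).astype(np.uint8)
    n,l,s,ce=cv2.connectedComponentsWithStats(mk); i=1+np.argmax(s[1:,4]); q=uv[l.ravel()==i].astype(np.float32)
    r=cv2.minAreaRect(q); Q=onplane('top',cv2.boxPoints(r),.104); print(nm,len(q),r,'depth z',np.median(P[l.ravel()==i,2]))
    print(Q.round(4), 'c',Q.mean(0), np.linalg.norm(np.diff(Q,axis=0),axis=1))
# base far top corners, both views (triangulate)
def tri(a,b):
    o1,d1=rays('top',[a]);o2,d2=rays('scene',[b]);A=np.c_[d1[0],-d2[0]];t=np.linalg.lstsq(A,o2-o1,rcond=None)[0]
    p,q=o1+t[0]*d1[0],o2+t[1]*d2[0];return (p+q)/2,np.linalg.norm(p-q)
print('near base corner',tri((215+222/3,180+92/3),(190+252/3,155+105/3)))
print(tri((215+133/3,180+160/3),(190+225/3,155+105/3)))
print(tri((215+236/3,180+109/3),(190+225/3,155+105/3)))
print('bails,gauge,whistle',onplane('top',[(275,148),(165,214),(423,214)],.01).round(3))
E
```

```text
black 169 ((276.2369384765625, 227.26185607910156), (11.652703285217285, 39.831058502197266), 47.862403869628906) depth z 0.10249037150144313
[[ 0.5278  0.0574  0.104 ]
 [ 0.5967 -0.0182  0.104 ]
 [ 0.5742 -0.0381  0.104 ]
 [ 0.5057  0.0374  0.104 ]] c [0.55111152 0.00963257 0.104     ] [0.10227426 0.03007471 0.10192529]
wood 304 ((274.9024658203125, 224.87802124023438), (7.808688640594482, 39.66813659667969), 51.34019470214844) depth z 0.10361167834418672
[[ 0.5332  0.0589  0.104 ]
 [ 0.5971 -0.0204  0.104 ]
 [ 0.5812 -0.0328  0.104 ]
 [ 0.5175  0.0464  0.104 ]] c [0.55723819 0.01303992 0.104     ] [0.10185368 0.02019074 0.1016104 ]
near base corner (array([ 0.58856339, -0.0183664 ,  0.16090283]), np.float64(0.011833580404771038))
(array([0.52898511, 0.04700915, 0.10742591]), np.float64(0.01650274711300742))
(array([ 0.57421789, -0.02974045,  0.16125901]), np.float64(0.011469617504372035))
bails,gauge,whistle [[ 0.791  0.014  0.01 ]
 [ 0.602  0.321  0.01 ]
 [ 0.6   -0.394  0.01 ]]
```

```bash
python3 - <<'E'
from h import *
z=np.load('pics/top0.npz'); d=z['d']; im=z['im'].astype(int)
uu,vv=np.meshgrid(np.arange(275,325),np.arange(225,280)); uv=np.c_[uu.ravel(),vv.ravel()]
P=depthpts('top',uv,d[vv,uu].ravel()); c=im[vv,uu].reshape(-1,3)
k=(P[:,2]>.09)&(P[:,2]<.115)&(c.max(1)<55)&(uv@[1,1.25]>595)
mk=k.reshape(uu.shape).astype(np.uint8)
n,l,s,ce=cv2.connectedComponentsWithStats(mk); i=1+np.argmax(s[1:,4]); q=uv[l.ravel()==i].astype(np.float32)
r=cv2.minAreaRect(q); Q=onplane('top',cv2.boxPoints(r),.104); print(len(q),r,np.median(P[l.ravel()==i,2]))
print(Q.round(4),Q.mean(0),np.linalg.norm(np.diff(Q,axis=0),axis=1))
W=np.array([[.5332,.0589,.104],[.5971,-.0204,.104],[.5812,-.0328,.104],[.5175,.0464,.104]])
cal=manip.calibration('scene'); A=rot(cal['attitude']).T
pr=lambda X:cv2.projectPoints(X,cv2.Rodrigues(A)[0],-A@cal['position'],cal['K'],np.array([cal['k1'],0,0,0]))[0][:,0]
print('base corners scene',pr(W).round(1)); print('lid',pr(Q).round(1))
dd=np.load('pics/scene0.npz')['d']
# scene view: height of all wood points in A's base face, wood top band
u2,v2=np.meshgrid(np.arange(225,280),np.arange(185,256)); 
X=depthpts('scene',np.c_[u2.ravel(),v2.ravel()],dd[v2,u2].ravel()); c=np.load('pics/scene0.npz')['im'][v2,u2].reshape(-1,3).astype(int)
w=(c[:,0]-c[:,2]>20)&(c[:,0]-c[:,1]>8)&(u2.ravel()>264); print(w.sum(),np.percentile(X[w],[2,50,98],axis=0))
E
```

```text
135 ((297.74383544921875, 253.1898956298828), (3.5196080207824707, 40.592811584472656), 50.44033432006836) 0.10284753048864004
[[ 0.4555 -0.0021  0.104 ]
 [ 0.5209 -0.0818  0.104 ]
 [ 0.5139 -0.0874  0.104 ]
 [ 0.4487 -0.0078  0.104 ]] [ 0.48477377 -0.04476572  0.104     ] [0.10303607 0.00890817 0.10293088]
base corners scene [[273.2 189. ]
 [274.  214.8]
 [264.5 214.9]
 [264.5 189.2]]
lid [[230.5 189.5]
 [227.7 215.6]
 [223.5 215.7]
 [226.7 189.6]]
209 [[ 0.52627942 -0.02709733  0.1004621 ]
 [ 0.56111085  0.00833454  0.10203081]
 [ 0.5913289   0.04921689  0.10391431]]
```

A is consistent in both views: the lid edge is at z≈0.103, the base measures 102×20 mm and base to lid is 107 mm. The heel is at about (0.565, 0.019). Now I close the fingers, approach and push the first 20°.

```bash
cat >> h.py <<'E'
H=np.array([.5652,.0193]); L=np.array([-.782,-.623]); L/=np.linalg.norm(L)
up=np.array([0,0,1.])
def ori(sgn):
    y=sgn*np.array([-L[1],L[0],0]); zt=-up; return R.from_matrix(np.c_[np.cross(y,zt),y,zt]).as_rotvec()
def pt(l,h): return np.r_[H+L*l,h]
s0,half=.011,.0075
def tip(th): # contact corner on lid face s0 below its edge, tilt th deg
    t=np.radians(th); a,b=.108,.104-s0
    return pt(a*np.cos(t)-b*np.sin(t)+half, a*np.sin(t)+b*np.cos(t))
def st(m=''):
    o=manip.get_obs(); print(m,round(o['t'],2),np.round(o['tcp_pos'],4),'F',np.round(o['wrist_force'],1),round(float(o['wrist_force'][:2]@L),1))
E
python3 - <<'E'
from h import *
manip.close_gripper()
q0=np.array(manip.get_obs()['joints']); best=None
for s in(1,-1):
    q=manip.ik(pt(.15,.2),ori(s))
    if q is not None:
        c=np.abs(np.array(q)-q0).max(); print(s,np.round(q,2))
        if best is None or c<best[0]: best=(c,s,q)
s=best[1]; open('sgn','w').write(str(s))
manip.move_j(best[2]); st('above')
manip.move_l(pt(.15,tip(0)[2]),rate=.15); st('pre')
manip.move_l(tip(0)+np.r_[L*.006,0],rate=.08); st('near')
for th in(0,5,12,20):
    manip.move_l(tip(th),rate=.05); st(th)
snap('scene','s1')
cv2.imwrite('pics/s1c.png',cv2.resize(cv2.imread('pics/s1.png')[100:320,150:400],None,fx=2.4,fy=2.4))
E
```

```text
1 [ 0.34  0.32 -0.3   1.95  0.12  0.88 -0.92]
-1 [ 0.89  0.53 -1.15  1.94  0.56  1.04  1.74]
above 3.76 [ 0.448  -0.0754  0.1999] F [ 1.1 -1.1  0.2] -0.2
pre 4.62 [ 0.4485 -0.0744  0.0935] F [ 0.8 -0.  -0.4] -0.6
near 5.13 [ 0.4704 -0.056   0.093 ] F [ 0.4 -0.1  0.6] -0.3
0 5.4 [ 0.475  -0.0525  0.093 ] F [-0.6  0.2 -0.2] 0.4
5 5.8 [ 0.4819 -0.0472  0.1024] F [0.3 0.  0.5] -0.3
12 6.3 [ 0.492  -0.039   0.1136] F [ 0.1  0.1 -0.9] -0.2
20 6.85 [ 0.5049 -0.0287  0.1244] F [-0.8 -0.4 -0.9] 0.9
```

View pics/s1c.png

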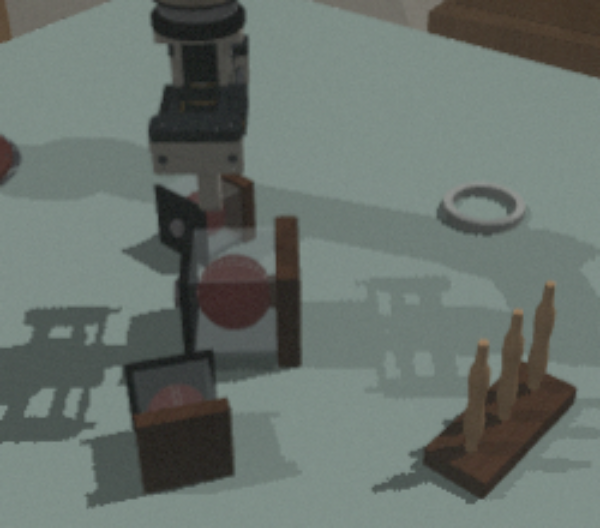

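The tip rose before touching: no force, display unmoved, finger just above the lid edge. I'll go back and seek contact horizontally first.

```bash
python3 - <<'E'
from h import *
p=np.array(manip.get_obs()['tcp_pos']); 
manip.move_l(p+[0,0,.02],rate=.15); manip.move_l(pt(.14,.145),rate=.2); manip.move_l(pt(.14,.09),rate=.15); st('pre')
manip.move_l(pt(.1175,.09),rate=.1)
f=lambda: np.mean([(manip.hold(.02),manip.get_obs()['wrist_force'])[1] for _ in range(4)],0)
f0=f()
for x in np.arange(.1155,.098,-.0015):
    manip.move_l(pt(x,.09),rate=.03); F=f()-f0; print(round(x,4),F.round(1),round(F[:2]@L,2))
    if F[:2]@L>1.8: break
st()
E
```

```text
pre 8.17 [ 0.4566 -0.0671  0.09  ] F [-0.3  0.1  0.6] 0.2
0.1155 [-0.   0.3  0.4] -0.18
0.114 [-0.1 -0.2  0.7] 0.17
0.1125 [0.3 0.5 0.2] -0.54
0.111 [-0.   0.5  0.8] -0.26
0.1095 [-0.  -0.2  0.6] 0.15
0.108 [0.4 0.2 0.7] -0.42
0.1065 [-0.3  0.3  0.1] 0.08
0.105 [-0.4 -0.5  0.4] 0.59
0.1035 [-0.4  0.1  0.7] 0.23
0.102 [ 0.  -0.1  0.5] 0.05
0.1005 [-0.3  0.1  0.4] 0.12
0.099 [-0.5 -0.1  0.6] 0.48
 12.41 [ 0.4878 -0.0424  0.09  ] F [0.5 0.  0.2] -0.4
```

No contact even 9 mm past the measured face, so I look again.

```bash
python3 - <<'E'
from h import *
print(manip.get_obs()['width'])
snap('top','t2');snap('wrist','w2');snap('scene','s2')
a=cv2.resize(cv2.imread('pics/t2.png')[180:320,215:375],None,fx=2.5,fy=2.5); b=cv2.resize(cv2.imread('pics/s2.png')[130:290,170:310],None,fx=2.5,fy=2.5)
c=np.zeros((600,800,3),np.uint8); c[:350,:400]=a; c[:400,400:750]=b
w=cv2.resize(cv2.imread('pics/w2.png'),(320,240)); c[355:595,:320]=w
cv2.imwrite('pics/c2.png',c)
E
```

```text
0.00036863653786077256
```

View pics/c2.png

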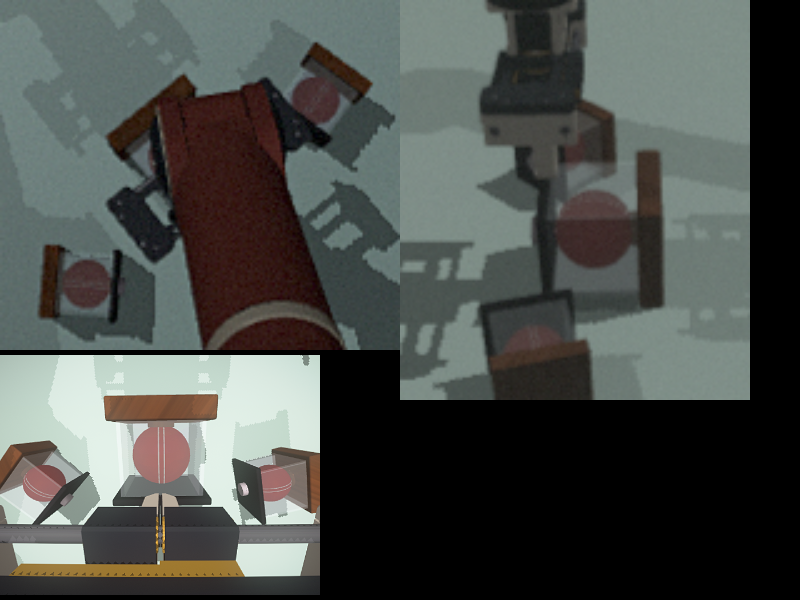

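```bash
python3 - <<'E'
from h import *
z=np.load('pics/w2.npz'); d=z['d']; im=z['im'].astype(int); k=dict(tp=z['p'],tr=z['r'])
e=np.array([-L[1],L[0]])
for u in(215,235,255,275,281,290,310,335):
    print('col',u)
    for v in range(64,300,6):
        if 120<v<200: continue
        P=depthpts('wrist',[(u,v)],[d[v,u]],**k)[0]
        print((v,round((P[:2]-H)@L*1e3),round((P[:2]-H)@e*1e3),round(P[2]*1e3),im[v,u].mean().astype(int)),end=' ')
    print()
E
python3 -c "
import cv2;cv2.imwrite('pics/w2c.png',cv2.resize(cv2.imread('pics/w2.png')[200:300,180:380],None,fx=4,fy=4))"
```

```text
col 215
(64, -23, -53, -1, np.int64(230)) (70, -18, -53, 1, np.int64(208)) (76, 2, -33, 103, np.int64(92)) (82, 5, -33, 105, np.int64(94)) (88, 7, -34, 103, np.int64(92)) (94, 10, -34, 103, np.int64(90)) (100, 13, -34, 104, np.int64(90)) (106, 16, -34, 103, np.int64(90)) (112, 19, -34, 103, np.int64(85)) (118, 22, -36, 95, np.int64(129)) (202, 70, -39, 95, np.int64(232)) (208, 74, -39, 95, np.int64(240)) (214, 77, -39, 95, np.int64(242)) (220, 81, -39, 96, np.int64(242)) (226, 85, -39, 96, np.int64(170)) (232, 88, -39, 96, np.int64(121)) (238, 92, -40, 95, np.int64(120)) (244, 96, -40, 97, np.int64(120)) (250, 99, -39, 100, np.int64(60)) (256, 101, -39, 103, np.int64(67)) (262, 105, -39, 103, np.int64(56)) (268, 62, -17, 202, np.int64(60)) (274, 63, -16, 205, np.int64(58)) (280, 63, -16, 208, np.int64(55)) (286, 63, -15, 211, np.int64(53)) (292, 63, -15, 213, np.int64(52)) (298, 62, -14, 217, np.int64(50)) 
col 235
(64, -23, -37, 0, np.int64(208)) (70, -18, -37, 0, np.int64(170)) (76, 2, -23, 104, np.int64(90)) (82, 4, -23, 103, np.int64(91)) (88, 7, -23, 103, np.int64(90)) (94, 10, 
[... 5373 characters left out ...]
(84)) (100, 13, 29, 103, np.int64(86)) (106, 16, 29, 103, np.int64(87)) (112, 19, 29, 102, np.int64(62)) (118, 22, 30, 96, np.int64(150)) (202, 70, 33, 95, np.int64(172)) (208, 74, 33, 95, np.int64(163)) (214, 77, 33, 96, np.int64(129)) (220, 81, 33, 96, np.int64(130)) (226, 84, 33, 97, np.int64(112)) (232, 89, 33, 95, np.int64(113)) (238, 93, 34, 95, np.int64(111)) (244, 96, 34, 95, np.int64(111)) (250, 98, 33, 101, np.int64(52)) (256, 100, 32, 104, np.int64(60)) (262, 105, 33, 103, np.int64(52)) (268, 62, 14, 202, np.int64(57)) (274, 63, 14, 205, np.int64(54)) (280, 62, 13, 209, np.int64(52)) (286, 62, 13, 212, np.int64(51)) (292, 62, 12, 215, np.int64(50)) (298, 63, 12, 216, np.int64(49))
```

View pics/w2c.png

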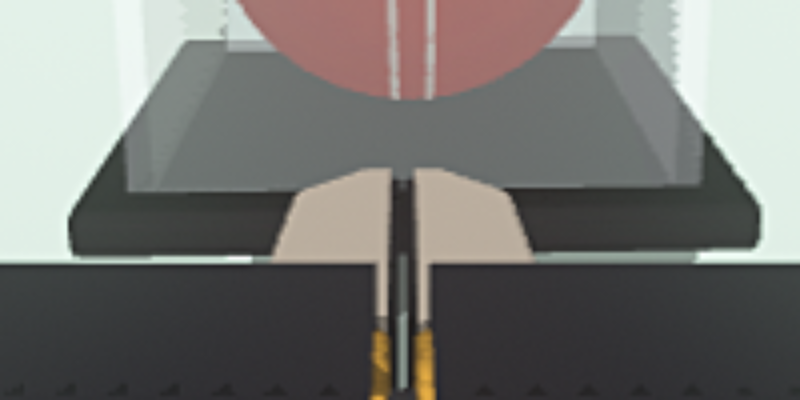

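The wrist view explains it. The finger ends show at z≈0.111 while the reported TCP is at 0.090, so the fingers end about 21 mm short of the TCP. Their front is about 9.5 mm ahead of it. The fingers were passing above the lid, and the display hasn't moved (base at l≈−1 mm, lid top at 0.103). I correct for this and seek contact again.

```bash
python3 - <<'E'
from h import *
manip.move_l(pt(.099,.10),rate=.15); manip.move_l(pt(.135,.10),rate=.2); manip.move_l(pt(.135,.071),rate=.15); st('pre')
f=lambda: np.mean([(manip.hold(.02),manip.get_obs()['wrist_force'])[1] for _ in range(3)],0)
manip.move_l(pt(.1215,.071),rate=.1); f0=f()
for x in np.arange(.1195,.106,-.002):
    manip.move_l(pt(x,.071),rate=.03); F=f()-f0; print(round(x,4),F.round(1),round(F[:2]@L,2))
    if F[:2]@L>1.5: break
st(); snap('wrist','w3')
z=np.load('pics/w3.npz'); k=dict(tp=z['p'],tr=z['r']); e=np.array([-L[1],L[0]])
for u in(235,275,290,335):
  for v in range(70,300,8):
    if 125<v<210: continue
    P=depthpts('wrist',[(u,v)],[z['d'][v,u]],**k)[0]; print((v,round((P[:2]-H)@L*1e3),round(P[2]*1e3)),end='')
  print()
E
```

```text
pre 13.48 [ 0.4598 -0.0641  0.0706] F [ 0.5 -0.8  0.1] 0.1
0.1195 [-0.4  0.7 -0.4] -0.13
0.1175 [ 0.3  0.7 -0.4] -0.64
0.1155 [-1.3 -0.2 -0.1] 1.16
0.1135 [-3.5 -2.7  2.8] 4.43
 15.02 [ 0.4745 -0.0528  0.0708] F [-3.3 -3.   2.7] 4.5
(70, 19, 105)(78, 21, 96)(86, 25, 96)(94, 28, 96)(102, 32, 96)(110, 36, 95)(118, 39, 96)(214, 88, 96)(222, 93, 96)(230, 98, 96)(238, 99, 103)(246, 104, 104)(254, 152, -1)(262, 160, -2)(270, 80, 182)(278, 79, 188)(286, 79, 192)(294, 79, 196)
(70, 19, 103)(78, 21, 95)(86, 25, 96)(94, 28, 96)(102, 32, 96)(110, 36, 96)(118, 40, 96)(214, 89, 96)(222, 93, 95)(230, 97, 96)(238, 99, 103)(246, 104, 104)(254, 106, 109)(262, 106, 119)(270, 106, 128)(278, 105, 137)(286, 80, 190)(294, 80, 193)
(70, 19, 104)(78, 21, 96)(86, 25, 96)(94, 28, 95)(102, 32, 96)(110, 36, 95)(118, 40, 97)(214, 89, 94)(222, 93, 96)(230, 98, 96)(238, 100, 103)(246, 104, 104)(254, 106, 110)(262, 106, 119)(270, 79, 184)(278, 79, 188)(286, 79, 192)(294, 79, 196)
(70, 19, 103)(78, 21, 96)(86, 25, 95)(94, 28, 95)(102, 32, 97)(110, 36, 95)(118, 40, 96)(214, 89, 94)(222, 93, 96)(230, 97, 97)(238, 100, 103)(246, 104, 104)(254, 152, 0)(262, 159, 0)(270, 80, 182)(278, 79, 189)(286, 79, 192)(294, 79, 196)
```

Contact at 4.4 N. Now I follow the arc.

```bash
sed -i 's/^s0,half=.*/s0,half,dz=.012,.0058,-.021/; s/a\*np.sin(t)+b\*np.cos(t))/a*np.sin(t)+b*np.cos(t)+dz)/' h.py; python3 - <<'E'
from h import *
for th in(3,7,12,17,22):
    manip.move_l(tip(th),rate=.06); st(th)
snap('scene','s3')
cv2.imwrite('pics/s3c.png',cv2.resize(cv2.imread('pics/s3.png')[110:290,150:350],None,fx=2.5,fy=2.5))
E
```

```text
3 15.33 [ 0.479  -0.049   0.0766] F [-4.4 -2.6  2.4] 5.0
7 15.65 [ 0.4853 -0.0441  0.0842] F [-4.8 -3.4  3.6] 5.9
12 16.01 [ 0.4934 -0.0376  0.0925] F [-4.5 -2.6  3.8] 5.1
17 16.37 [ 0.502  -0.0306  0.0999] F [-3.3 -1.3  4.5] 3.4
22 16.73 [ 0.5111 -0.0233  0.1062] F [-2.9 -1.6  4.3] 3.2
```

View pics/s3c.png

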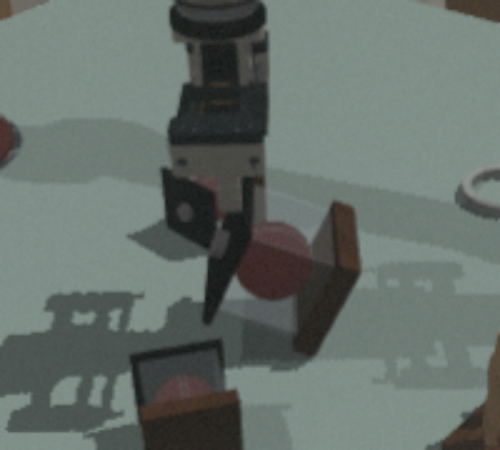

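It is tipping about its heel, with the finger on the upper lid above the button. I continue past balance.

```bash
python3 - <<'E'
from h import *
for th in(27,32,37,42,47,52,57):
    manip.move_l(tip(th),rate=.06); st(th)
manip.hold(.5)
p=np.array(manip.get_obs()['tcp_pos']); manip.move_l(p+[0,0,.03],rate=.1)
manip.move_l(pt(.06,.19),rate=.2); manip.hold(.2); st('back')
snap('wrist','w4');snap('scene','s4')
z=np.load('pics/w4.npz'); k=dict(tp=z['p'],tr=z['r']); e=np.array([-L[1],L[0]])
uu,vv=np.meshgrid(np.arange(560),np.arange(420)); uv=np.c_[uu.ravel(),vv.ravel()]; d=z['d'].ravel()
P=depthpts('wrist',uv,d,**k); l=(P[:,:2]-H)@L; y=(P[:,:2]-H)@e
m=(d>0)&(np.abs(y)<.09)&(l<.03)&(l>-.2)
lid=m&(abs(P[:,2]-.108)<.003); but=m&(abs(P[:,2]-.118)<.004)
for q in(lid,but):
    print(q.sum(),np.median(P[q],0),np.percentile(l[q],[1,99]),np.percentile(y[q],[1,99]), cv2.minAreaRect((P[q][:,:2]*1000).astype(np.float32)))
c=np.zeros((420,800,3),np.uint8); c[:420,:400]=cv2.resize(cv2.imread('pics/w4.png'),(400,420)); c[:,400:]=cv2.resize(cv2.imread('pics/s4.png')[100:300,170:360],(400,420)); cv2.imwrite('pics/c4.png',c)
E
```

```text
27 17.13 [ 0.5199 -0.0169  0.1105] F [-1.3 -1.3  1.6] 1.8
32 17.49 [ 0.528  -0.0105  0.1143] F [-0.7 -1.3  0.1] 1.4
37 17.85 [ 0.5372 -0.0029  0.1177] F [ 0.3 -0.2 -0.2] -0.2
42 18.21 [0.5464 0.0045 0.1197] F [0.8 0.5 1.2] -0.9
47 18.57 [0.556  0.0122 0.1207] F [ 0.5 -0.3  0.5] -0.3
52 18.93 [0.5656 0.0199 0.1207] F [-0.2 -0.8 -0.6] 0.7
57 19.28 [0.5752 0.0276 0.1196] F [-0.3  0.6  0.3] -0.1
back 21.0 [ 0.5186 -0.0169  0.1892] F [-0.8 -0.3 -0. ] 0.8
17171 [0.61028436 0.05517967 0.10761189] [-0.10527689 -0.00443128] [-0.05083549  0.05042054] ((608.1464233398438, 53.6485595703125), (103.84408569335938, 104.3624267578125), 39.37064743041992)
921 [0.60821729 0.05337728 0.11703142] [-0.06647727 -0.04319619] [-0.01166532  0.01204075] ((608.0089721679688, 53.19086456298828), (24.348661422729492, 25.3713321685791), 36.6116828918457)
```

View pics/c4.png

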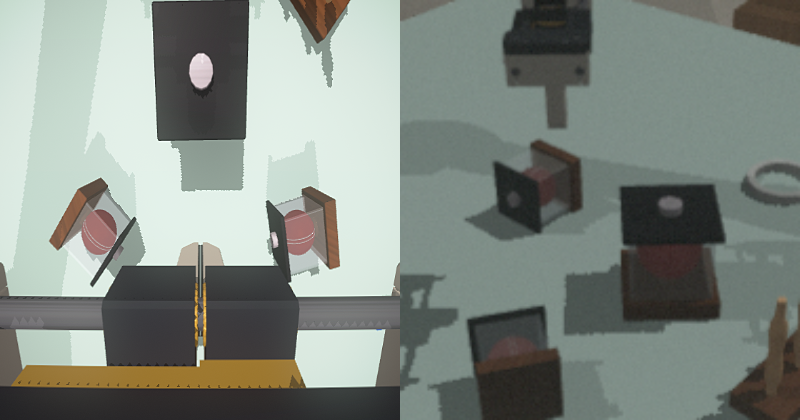

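It stands upright: lid at 0.1076, button out at 0.117, button centre at (0.608, 0.053), heel shifted by about 4 mm. Now I press the button under force watch.

```bash
python3 - <<'E'
from h import *
B=np.array([.6081,.0533])
manip.move_l(np.r_[B,.19],rate=.15); manip.move_l(np.r_[B,.104],rate=.12); st('above')
f=lambda: np.mean([(manip.hold(.02),manip.get_obs()['wrist_force'])[1] for _ in range(3)],0)
f0=f()
for z in np.arange(.102,.080,-.001):
    manip.move_l(np.r_[B,z],rate=.03); F=f()-f0; print(round(z,4),F.round(1))
    if F[2]>15: break
manip.hold(.15); st('pressed')
manip.move_l(np.r_[B,.19],rate=.15); manip.move_l(pt(.05,.20),rate=.25); manip.hold(.2); st('clear')
snap('wrist','w5')
z=np.load('pics/w5.npz'); k=dict(tp=z['p'],tr=z['r']); e=np.array([-L[1],L[0]])
uu,vv=np.meshgrid(np.arange(560),np.arange(420)); uv=np.c_[uu.ravel(),vv.ravel()]; d=z['d'].ravel()
P=depthpts('wrist',uv,d,**k); r=np.linalg.norm(P[:,:2]-B,axis=1); m=(d>0)&(P[:,2]<.13)
print('button z',np.median(P[m&(r<.009),2]),'lid z',np.median(P[m&(r>.02)&(r<.045),2]))
q=m&(abs(P[:,2]-.108)<.003)&(r<.09); print(cv2.minAreaRect((P[q][:,:2]*1000).astype(np.float32)))
E
```

```text
above 22.88 [0.6087 0.0533 0.1048] F [-0.2  0.   0.2] 0.2
0.102 [-0.5 -0.1 -0.2]
0.101 [-0.6 -0.  -0.8]
0.1 [-0.6  0.3 -0.2]
0.099 [-0.3  0.1  0.1]
0.098 [-0.3 -0.1 -0.1]
0.097 [-0.3 -0.  -0.4]
0.096 [-1.  -0.2  1.3]
0.095 [-0.5  0.   2.5]
0.094 [-0.3  0.4  2.5]
0.093 [-0.5 -0.4  1.5]
0.092 [-0.   0.1  1.3]
0.091 [-0.6  0.2  3.8]
0.09 [-1.6 -0.6  8.5]
0.089 [-3.4 -1.  13. ]
0.088 [-5.4 -0.9 17.2]
pressed 27.58 [0.6083 0.0533 0.0911] F [-5.5 -0.7 17.6] 4.8
clear 29.19 [ 0.5269 -0.0104  0.1996] F [ 0.3 -0.3  0. ] -0.1
button z 0.111524916668651 lid z 0.1076574725364377
((608.3170776367188, 53.53875732421875), (104.27880859375, 104.33483123779297), 39.455013275146484)
```

The button is fully in (0.1115, against 0.112 expected), the display is upright and unmoved, and the arm is clear.

```bash
python3 -c "
from h import *
print(manip.close_job())"
```

```text
the job is handed in; nothing more can be done
None
```

The job is handed in: I tipped the display upright in place (heel moved about 4 mm), then pressed the button fully in (top at 0.1115 m, 0.112 expected), and the arm finished clear without going near the bails, gauge or whistle.

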